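# Index the rotary assembly table by one hole

### The arm

A 6-joint arm with a two-finger parallel gripper is mounted at the origin on a cart in front of the work surface, level with it; the furniture and walls round the work are solid. World frame = base frame: x ahead of the robot, y to its left, z up, the work surface at z = 0. Lengths are in mm, angles in degrees, forces in N, time in s.
With the tool pointing down it reaches from about 350 to 850 mm from the base axis. Payload 8.1 kg.
Tool frame: the origin (TCP) lies midway between the tips of the shut fingers; the grasp point (between the pads) lies 19 mm behind it (hold_point_z is the distance from the TCP to the grasp point, in mm); z points along the fingers, y is the direction in which the jaws open and shut (so a half turn about z gives the same grasp; the last joint's range is limited). The gripper opens to 85 mm and grips with 20 to 120 N. Pads are 22 mm wide; open, the fingers measure 114 mm over their backs; the gripper's body (76 mm by 85 mm) begins 54 mm behind the grasp point. The pads swing forward as they close: fully open they stand 13 mm farther back than shut.
Start: joints at [68.847, 7.471, 85.268, -0, 87.261, -4.893], TCP at [167.981, 576.01, 231.292] pointing down, gripper open.
Joint ranges: [-169.43, 169.43], [-51.17, 129.36], [1.28, 143.12], [-76.62, 256.62], [0, 156.53], [-152.29, 152.29]. Speed limits (degrees/s): [136.94, 136.94, 159.86, 180, 180, 180].

### API

Orientations are given as [roll, pitch, yaw] about the fixed x, y, z axes, in that order (R = Rz(yaw) Ry(pitch) Rx(roll)).
In Python, from bench import sense, snapshot, camera_params, hand_in, hold_point_z gives the robot as it stands.
- The arm moves only by the tool servo_tool, never from a script. Its argument "motion" is a list of rows, each a list of 7 numbers: the finger opening in mm, from 0 to 85.4, then the shift along the tool's x, y, z in mm, then the turn, a rotation vector about the tool's x, y, z in rad. A call has 1 to 10 rows; each row shifts and turns the pose as measured when the row begins, along the tool's axes as they then stand; what a row does not reach is not made up. A row lasts 1/10 s, in which the tool goes at most 50 mm and 8.59 degrees, less where a joint would pass 70% of its speed; a pose out of reach is approached as far as the arm can. A call with a gripper value outside its range is refused whole. The fingers move at their own pace and stop on an object; "force" is the grip in N (left out, the last holds). Time passes only in rows, so rows that do not move let the fingers close. It gives the time, the measured TCP pose, the force and the opening at its end, in the units of the state.
- sense(): the state, without advancing time (a new reading comes with each control period).
- snapshot(name): name is "scene" or "top" or "wrist"; returns the picture (420x560x3 uint8, blue, green, red); there is no depth.
- camera_params(name): a dict with "fx", "fy", "cx", "cy" (pixels), "D" ([k1, k2, p1, p2, k3] as OpenCV has them; the pictures are not rectified), "R" (3x3) and "t" (3): a world point X has camera coordinates R X + t; the wrist camera has in their place "tool_from_camera" (4x4, takes a point from camera to tool coordinates, whose origin is the TCP and whose axes are the flange's). Camera axes: x right, y down, z forward; pixel columns grow to the right and rows downward; lengths in mm; the calibration is good to about 2 mm. A picture is of the moment at which its call begins: read the wrist's pose just before it. camera_params takes no time and is no camera call.
- hand_in(): hands the job in, once; it reports no verdict.
The state is a dict: "time": time; "joint_pos": joint angles; "qd": joint speeds; "joint_efforts": joint torques, N m; "tool_pos": TCP position; "tcp_rot": TCP orientation; "ft_force": force on the tool from outside, world axes, zero at the start; "wrist_torque": the same for the moment, N m; "finger_gap": finger opening in mm.
Only numpy, scipy, OpenCV 4.12 (cv2) and the standard library are available. Lean on these libraries where they do the work, as an engineer would, in place of code of your own. Each camera call takes 0.05 s, during which the arm holds its last target. There are 200 camera calls.

### The job

Turn the rotary assembly table on by one hole, clockwise as seen from above: with the fingertips press the spring plunger at the end of its arm in, turn the table with it to the very next hole of the hole plate, and let the plunger spring back out so that the table is locked there. The screw jar and the small tape roll standing on the table just ride along in their nests: do not touch or lift them, and leave the other things on the desk where they are.

Things in the scene. Friction and masses are not known exactly. Their poses are not given: they have to be found in the camera images.
- index_table (a joint): angle of the rotary table (aluminium disc 172 mm across, top 62 mm above the desk) about its upright axis, rad; 0 at the start, pin in a hole; grows clockwise as seen from above. The next hole is at +0.785. It turns stiffly (about 1 N at the plunger) and stays where it is left; locked, with about 0.02 rad of play, while the pin is in a hole.
- plunger (a joint): travel of the spring plunger, m: 0 = fully out (up, pin in a hole), 0.014 = fully in (down). 3.5 N to start, 7 N fully in. From 0.010 on the pin is clear and the table can turn; between holes the plate keeps it from rising above about 0.009; let go within 0.03 rad of a hole it springs out by itself and locks.
- plunger_cap (a point): centre of the top of the plunger's round steel cap (26 mm across), 78 mm above the desk when out, 64 mm when fully in. It sits at the end of the dark steel arm that sticks out from the table on the robot's side, 130 mm from the axis (arm's top 62 mm above the desk), between two upright guard lugs 50 mm apart, and is pressed straight down.
- push_lug (a point): middle of the top edge of the guard lug ahead of the cap (in the clockwise turning direction), 29 mm from the cap's centre, 87 mm above the desk; 8 mm thick, 28 mm long; a like one stands on the cap's other side. Fingertips pressing the cap between the lugs carry the arm round, by friction on the cap or by pushing on this lug's inner face.
- next_hole (a point): mouth of the next hole (11 mm wide) of the fixed round steel hole plate, 232 mm across, top 48 mm above the desk, below the table; eight holes, one every 45 degrees (0.785 rad), 100 mm from the axis. The plunger's pin comes up through the hole from below, 30 mm nearer the axis than the cap.
- table_axis (a point): point on the table's upright turning axis, at the height of the table's top (62 mm above the desk). The base is fixed to the desk.
- jar_nest (a point): centre of the floor of the jar's nest, a shallow black ring (68 mm inside, 5 mm high) on the table, 45 mm from the axis; turns with the table.
- tape_nest (a point): the same for the tape roll's nest (64 mm inside), on the opposite side of the axis.
- screw_jar: white lidded jar, 64 mm across, 66 mm high, loose in its nest on the table; origin at the centre of its underside, z up.
- tape_small: small roll of yellow tape, 60 mm across, 18 mm high, lying in its nest; origin at the centre of its underside, z up.
- carton: brown carton, 102x140x71 mm, on the desk right of the table; origin under its centre.
- screwdriver: screwdriver, 202 mm long, lying at the right front of the desk; origin under its middle.
- pliers_1: pliers, 175 mm long, 11 mm high, lying at the front of the desk; origin under their middle.
- notebook: notebook, 148x109x14 mm, lying at the left front; origin under its centre.
- stapler: stapler, 125 mm long, 34 mm high, at the left; origin under its centre.
- marker: black marker pen, 126 mm long, 17 mm thick, lying at the front; origin under its middle.
There are look-alikes about, which are no part of the job. There is more than one size of the tape_small; the one meant has the size given above. What is shaped like the screw_jar but purple is not meant.

How it is judged (in metres and radians):
On the way, in this order (a step that is already met when the one before it is completed fails the run):
1. the plunger is pressed in with the fingers while the table is still at its first hole (value of joint plunger above 0.0095 m and value of joint index_table below 0.12 rad and contact force between the fingers and plunger above 1 N), for 0.05 s.
2. the table is on its way between the two holes, plunger in (value of joint index_table between 0.25 and 0.6 rad and value of joint plunger above 0.006 m), for 0.05 s.
3. the plunger has sprung out in the next hole (value of joint index_table between 0.7504 and 0.8204 rad and value of joint plunger below 0.003 m), for 0.2 s.
At the end, for the whole second after the job is handed in: The table stands still at the next hole clockwise (0.785 rad, within 0.035) with the plunger sprung out (travel under 3 mm); jar and tape roll stand flat in their nests (within 10 mm of the nests' centres, tilted under 0.1 rad) (all of step 3 and velocity of joint index_table between -0.02 and 0.02 rad/s and distance between screw_jar and jar_nest below 0.01 m and angle between each of screw_jar, tape_small's own z axis and vertical below 0.1 rad and distance between tape_small and tape_nest below 0.01 m); the robot touches nothing.
It fails at once if the table is turned back the wrong way (over 0.2 rad) (value of joint index_table below -0.2 rad).
It fails at once if the table is turned well past the next hole (over 0.25 rad) (value of joint index_table above 1.0354 rad).
It fails at once if the jar or the tape roll is touched by the robot (contact force between any of the arm, the fingers and screw_jar above 1 N or contact force between any of the arm, the fingers and tape_small above 1 N).
It fails at once if the jar or the tape roll is lifted or leaves its nest (distance between screw_jar and jar_nest above 0.02 m or distance between tape_small and tape_nest above 0.02 m).
It fails at once if another thing on the desk is moved by more than 30 mm (distance of any of carton, screwdriver, pliers_1, notebook, stapler, marker from where it was at the start of the episode above 0.03 m).
It also fails if it takes over 35 s, if anything falls off the work surface, if the arm or the gripper's body presses on something with over 40 N, if the wrist force passes 120 N, or if a joint passes its speed limit or range.

## Working session

There is one attempt and no reset: what is moved stays moved. The work goes in short steps, Python scripts to look and compute and a tool call to move; the robot and the scene stay as the last step left them, time stands still between calls to the robot, and variables do not carry over. Pictures are saved under pics/ and viewed, about 8 in all and at most 12, crops included, and the job is handed in when it is done.

Besides the shell and the picture viewer there is one more tool, called after "Call:" as a command line: name --pt "numbers of a row" for each row, then --argument value for the rest. servo_tool: Moves the arm, as the interface text tells. Its arguments: {"type":"object","properties":{"motion":{"type":"array"},"force":{"type":"number"}},"required":["motion"]}

```bash
mkdir -p pics
python3 - <<'E'
from bench import *
import cv2
s=sense();print({k:s[k] for k in("time","tool_pos","tcp_rot","ft_force","finger_gap")})
for n in("scene","top"):
    cv2.imwrite(f"pics/{n}0.png",snapshot(n));print(n,camera_params(n))
print(camera_params("wrist"),hold_point_z)
E
```

```text
{'time': 0.0, 'tool_pos': array([167.75764968, 575.47948857, 230.22415375]), 'tcp_rot': array([-1.79892182e+02, -9.70284142e-03,  1.63741751e+02]), 'ft_force': array([ 0.13832317, -0.19708347, -0.52835924]), 'finger_gap': 85.42362382286328}
scene {'fx': 514.8703003717605, 'fy': 514.8703003717605, 'cx': 277.5942546711863, 'cy': 204.56076844736077, 'D': array([-0.07753234,  0.        ,  0.        ,  0.        ,  0.        ]), 'R': array([[ 0.83221905, -0.5542634 , -0.01426659],
       [-0.33540568, -0.48278461, -0.80896356],
       [ 0.44149121,  0.67801998, -0.58768565]]), 't': array([-327.5223411 ,  307.82011466, 1194.93404823])}
top {'fx': 476.9244814786981, 'fy': 476.9244814786981, 'cx': 287.0300361366211, 'cy': 208.55653170772803, 'D': array([-0.10009364,  0.        ,  0.        ,  0.        ,  0.        ]), 'R': array([[-0.02854741, -0.99956951,  0.00676989],
       [-0.99397988,  0.02766978, -0.10601122],
       [ 0.10577827, -0.00975548, -0.99434189]]), 't': array([ 172.34913616,  504.73761005, 1189.06562685])}
{'fx': 344.32314059087173, 'fy': 344.32314059087173, 'cx': 279.1771582499643, 'cy': 215.68676056197313, 'D': array([-0.01581731,  0.        ,  0.        ,  0.        ,  0.        ]), 'tool_from_camera': array([[-7.63377273e-04, -9.55361810e-01, -2.95437353e-01,
         7.62648116e+01],
       [ 9.99999708e-01, -7.21369424e-04, -2.51181007e-04,
        -4.03967938e-01],
       [ 2.68492689e-05, -2.95437458e-01,  9.55362082e-01,
        -1.43346789e+02],
       [ 0.00000000e+00,  0.00000000e+00,  0.00000000e+00,
         1.00000000e+00]])} 18.700000000000003
```

View pics/top0.png

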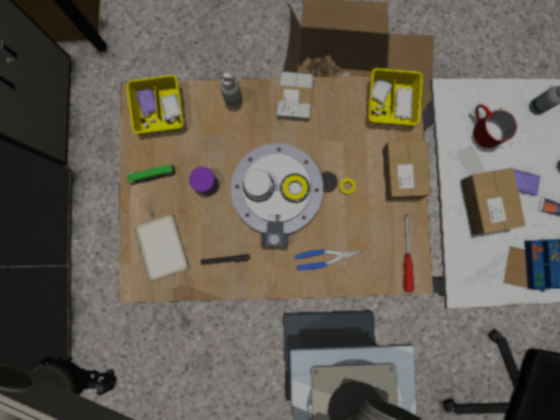

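View pics/scene0.png

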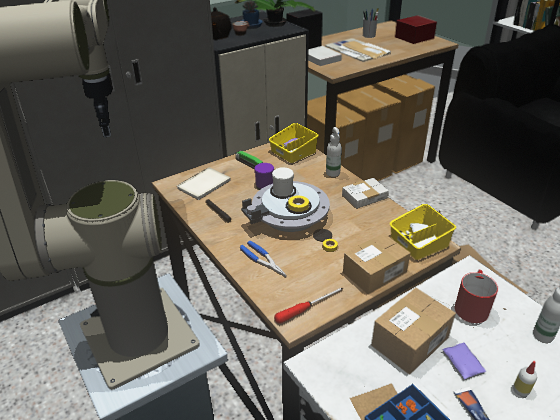

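The top view shows the table at about (277,189) and the arm with its cap towards the robot at about (274,238). Next I enlarge that part to measure it.

```bash
cat > h.py <<'E'
import numpy as np, cv2
from bench import *
def ray(n,uv):
    p=camera_params(n);K=np.array([[p['fx'],0,p['cx']],[0,p['fy'],p['cy']],[0,0,1]])
    q=cv2.undistortPoints(np.array([[uv]],float),K,p['D'])[0,0]
    R=np.array(p['R']);return -R.T@p['t'], R.T@np.array([q[0],q[1],1])
def onz(n,uv,z):
    o,d=ray(n,uv);return o+d*(z-o[2])/d[2]
def proj(n,X):
    p=camera_params(n);K=np.array([[p['fx'],0,p['cx']],[0,p['fy'],p['cy']],[0,0,1]])
    return cv2.projectPoints(np.array([X],float),cv2.Rodrigues(np.array(p['R']))[0],np.array(p['t']),K,p['D'])[0].ravel()
E
python3 - <<'E'
from h import *
im=cv2.imread("pics/top0.png")
c=cv2.resize(im[135:255,220:335],None,fx=5,fy=5,interpolation=cv2.INTER_CUBIC)
cv2.imwrite("pics/c.png",c)
im=cv2.imread("pics/scene0.png")
c=cv2.resize(im[160:245,230:340],None,fx=7,fy=7,interpolation=cv2.INTER_CUBIC)
cv2.imwrite("pics/d.png",c)
E
```

```text
(no output)
```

View pics/c.png

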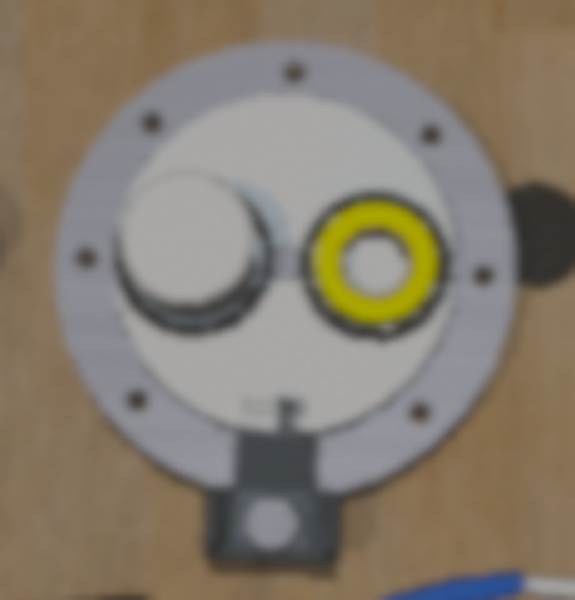

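View pics/d.png

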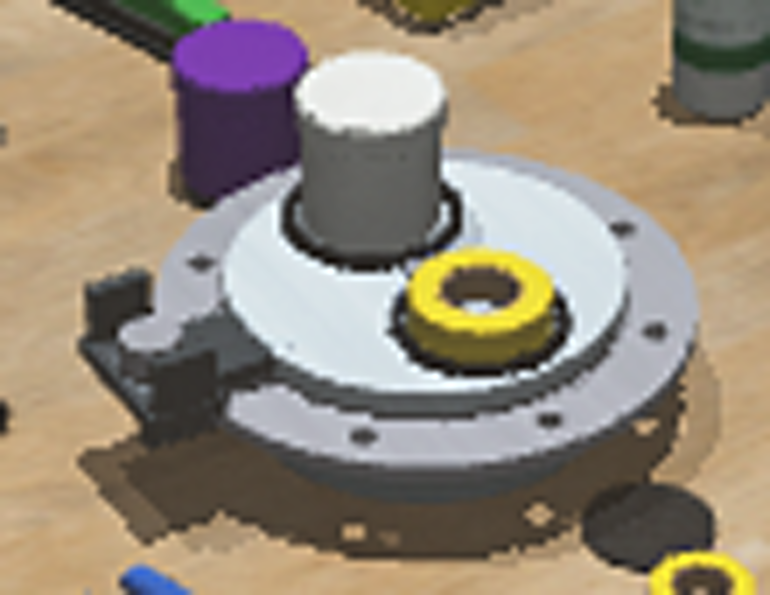

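The crops show the following. In c.png, seven plate holes are visible, the cap is at (271,523) and the lugs lie left and right of it. In d.png, the cap is at (152,332).

Run:
```python
from h import *
H=[(293,72),(430,134),(484,275),(419,412),(137,400),(86,258),(151,122)]
f=lambda p:((p[0]+.5)/5-.5+220,(p[1]+.5)/5-.5+135)
P=np.array([onz("top",f(h),48)[:2] for h in H])
from scipy.optimize import least_squares
ks=np.array([0,1,2,3,5,6,7])
r=least_squares(lambda q:(P-np.c_[q[0]+100*np.cos(q[2]-ks*np.pi/4),q[1]+100*np.sin(q[2]-ks*np.pi/4)]).ravel(),[*P.mean(0),0])
print(r.x,abs(r.fun).max())
a=r.x[2]-np.pi
cx=r.x[:2]
for k in(0,1,.5): 
  b=a-k*np.pi/4; print("cap",k,cx+130*np.array([np.cos(b),np.sin(b)]),np.degrees(b))
print("top cap",onz("top",f((271,523)),78))
g=lambda p:((p[0]+.5)/7-.5+230,(p[1]+.5)/7-.5+160)
print("scene cap",onz("scene",g((152,332)),78))
```

```text
[ 5.60183600e+02  1.83273796e+02 -7.05776598e-02] 0.4761766031625285
cap 0 [430.50724361 192.44127654] -184.0438020362457
cap 1 [474.97095655 281.45121434] -229.0438020362457
cap 0.5 [443.88651135 241.36843664] -206.5438020362457
top cap [430.13542378 192.74019067  78.        ]
scene cap [432.47997613 192.00705631  78.        ]
```

The axis is at (560.2, 183.3) and the cap at about (430.8, 192.5), and both views agree. I'll move above the cap with the fingers shut, then turn the jaws radial.

Call:
servo_tool --pt "0 -36 -29.4 0 0 0 0" --pt "0 -36 -29.4 0 0 0 0" --pt "0 -36 -29.4 0 0 0 0" --pt "0 -36 -29.4 0 0 0 0" --pt "0 -36 -29.4 0 0 0 0" --pt "0 -36 -29.4 0 0 0 0" --pt "0 -36 -29.4 0 0 0 0" --pt "0 -36 -29.4 0 0 0 0" --pt "0 -36 -29.4 0 0 0 0" --pt "0 -36 -29.4 0 0 0 0" --force 40

```text
time: 1.1
tool_pos: [434.7, 181.4, 225.1]
tcp_rot: [-179.6, -0.2, 164.4]
ft_force: [0.7, 0.8, -0.0]
finger_gap: -0.2
```

Call:
servo_tool --pt "0 0 0 0 0 0 0.136" --pt "0 0 0 0 0 0 0.136" --pt "0 0 0 0 0 0 0.136" --pt "0 0 0 0 0 0 0.136" --pt "0 0 0 0 0 0 0.136" --pt "0 0 0 0 0 0 0.136" --pt "0 0 0 0 0 0 0.136" --pt "0 0 0 0 0 0 0.136" --pt "0 0 0 0 0 0 0.136" --pt "0 0 0 0 0 0 0.136"

```text
time: 2.1
tool_pos: [435.8, 172.5, 220.4]
tcp_rot: [-179.3, 0.7, 82.9]
ft_force: [-0.1, -0.0, -0.1]
finger_gap: -0.4
```

Call:
servo_tool --pt "0 19 -7.4 20 0 0 -0.05" --pt "0 0 0 25 0 0 0" --pt "0 0 0 25 0 0 0" --pt "0 0 0 25 0 0 0" --pt "0 0 0 10 0 0 0" --pt "0 0 0 0 0 0 0"

```text
time: 2.7
tool_pos: [428.5, 191.7, 111.3]
tcp_rot: [-179.2, 0.7, 85.5]
ft_force: [0.4, -0.0, 1.2]
finger_gap: -0.0
```

Run:
```python
from h import *
from scipy.spatial.transform import Rotation as Ro
s=sense();print(s['time'],s['tool_pos'],s['tcp_rot'],s['joint_pos'])
im=snapshot("wrist");p=camera_params("wrist")
R=Ro.from_euler('xyz',s['tcp_rot'],degrees=True).as_matrix();T=p['tool_from_camera']
K=np.array([[p['fx'],0,p['cx']],[0,p['fy'],p['cy']],[0,0,1]])
def pj(X):
    q=T[:3,:3].T@(R.T@(np.array(X)-s['tool_pos'])-T[:3,3]);return cv2.projectPoints(q[None],np.zeros(3),np.zeros(3),K,p['D'])[0].ravel()
print("cap px",pj([430.8,192.5,78.]),"tcp px",pj(s['tool_pos']))
th=np.linspace(0,6.28,13)
for t in th: cv2.circle(im,tuple(int(v) for v in pj([430.8+13*np.cos(t),192.5+13*np.sin(t),78.])),2,(0,0,255),-1)
cv2.imwrite("pics/w1.png",im)
```

```text
2.7 [428.46020467 191.66590897 111.31484119] [-179.24727221    0.67355583   85.54741001] [ 18.09891439  -6.75284725 112.4005839   -0.34458312  75.30601801
  22.64610914]
cap px [285.94821505 248.7195818 ] tcp px [281.48297234 279.34981962]
```

View pics/w1.png

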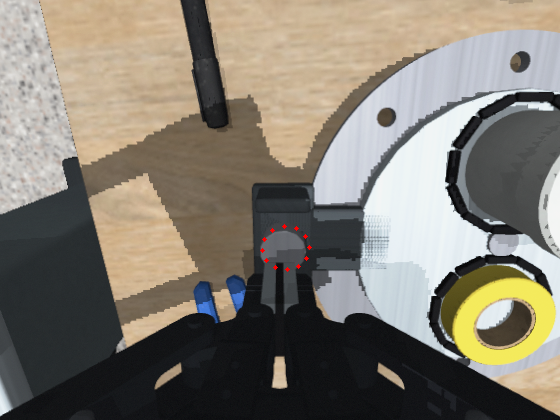

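The wrist view puts the cap within about 1 mm of the prediction, at about (284,248), and the shut fingers are lined up between the lugs. Next I descend and press.

Call:
servo_tool --pt "0 0.7 1.5 12 0 0 0" --pt "0 0 0 12 0 0 0" --pt "0 0 0 7 0 0 0" --pt "0 0 0 4 0 0 0"

```text
time: 3.15
tool_pos: [433.1, 192.8, 78.4]
tcp_rot: [-179.6, 0.5, 85.5]
ft_force: [0.3, 0.3, 0.5]
finger_gap: -0.1
```

Call:
servo_tool --pt "0 0 0 4 0 0 0" --pt "0 0 0 4 0 0 0" --pt "0 0 0 3 0 0 0"

```text
time: 3.45
tool_pos: [433.3, 193.0, 67.5]
tcp_rot: [-179.7, 0.5, 85.5]
ft_force: [-3.5, -0.1, 4.8]
finger_gap: 0.1
```

Call:
servo_tool --pt "0 0 -1 2.5 0 0 0" --pt "0 0 0 0.5 0 0 0" --pt "0 0 0 0.3 0 0 0"

```text
time: 3.75
tool_pos: [433.5, 193.4, 65.3]
tcp_rot: [-179.8, 0.4, 85.5]
ft_force: [-4.4, -0.4, 6.2]
finger_gap: -0.4
```

Call:
servo_tool --pt "0 0 -2 1 0 0 0" --pt "0 0 0 1 0 0 0"

```text
time: 3.95
tool_pos: [433.7, 193.9, 65.1]
tcp_rot: [179.9, 0.4, 85.5]
ft_force: [-3.9, -0.6, 7.0]
finger_gap: 0.1
```

Call:
servo_tool --pt "0 4 0 0.7 0 0 0.03" --pt "0 6 0.1 0.4 0 0 0.047" --pt "0 6 0.1 0.4 0 0 0.047"

```text
time: 4.25
tool_pos: [436.5, 210.1, 65.0]
tcp_rot: [179.8, 0.3, 78.2]
ft_force: [-3.0, -0.6, 6.6]
finger_gap: 0.0
```

```bash
cat > st.py <<'E'
from h import *
s=sense();d=s['tool_pos'][:2]-np.array([560.2,183.3]);t=np.arctan2(d[1],d[0])
print(s['time'],s['tool_pos'],s['tcp_rot'],s['ft_force'],"r",np.hypot(*d),"turned",np.radians(175.96)-t%(2*np.pi))
E
python3 st.py
```

```text
4.25 [436.45529577 210.0509216   64.97819097] [179.82562169   0.31430005  78.18112886] [-3.03654489 -0.57220036  6.59138646] r 126.60317386193952 turned 0.14239083866524593
```

Call:
servo_tool --pt "0 6 0.1 0.3 0 0 0.047" --pt "0 6 0 0.3 0 0 0.047" --pt "0 6 0 0.3 0 0 0.047" --pt "0 6 0 0.3 0 0 0.047"

```text
time: 4.65
tool_pos: [445.0, 235.0, 66.1]
tcp_rot: [179.6, 0.1, 67.0]
ft_force: [-1.6, -0.7, 6.0]
finger_gap: -0.2
```

```bash
python3 st.py
python3 - <<'E'
from h import *
cv2.imwrite("pics/w2.png",np.hstack([cv2.resize(snapshot("top")[135:255,220:335],None,fx=3,fy=3,interpolation=cv2.INTER_CUBIC),cv2.resize(snapshot("wrist"),(450,360))]))
E
```

```text
4.65 [444.96588237 234.96177594  66.08877322] [1.79620835e+02 9.98184380e-02 6.69507775e+01] [-1.55626843 -0.74764045  5.9635478 ] r 126.28476139048084 turned 0.3509447749332142
```

View pics/w2.png

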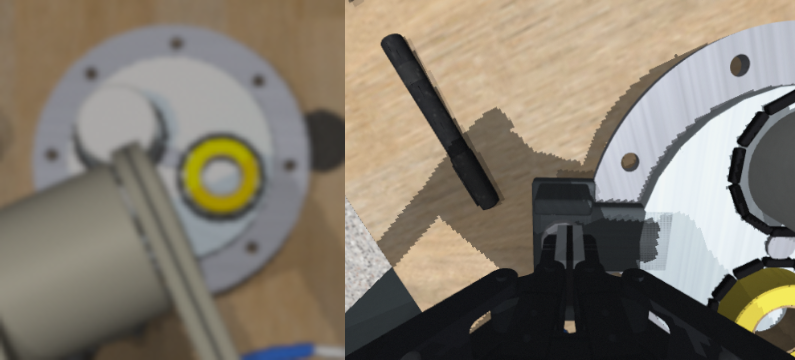

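The table turns with the fingers: the jar and tape have rotated, and the cap stays under the fingertips. I'll continue with slightly more downward press.

Call:
servo_tool --pt "0 5.5 0 1 0 0 0.045" --pt "0 5.5 0 0.8 0 0 0.045" --pt "0 5.5 0 0.6 0 0 0.045" --pt "0 5.5 0 0.6 0 0 0.045" --pt "0 5.5 0 0.6 0 0 0.045" --pt "0 5 0 0.6 0 0 0.04"

```text
time: 5.35
tool_pos: [466.0, 266.6, 66.8]
tcp_rot: [179.3, -0.6, 51.2]
ft_force: [-0.6, -0.5, 5.5]
finger_gap: 0.2
```

```bash
python3 st.py
python3 - <<'E'
from h import *
from scipy.spatial.transform import Rotation as Ro
s=sense();im=snapshot("wrist");p=camera_params("wrist");cv2.imwrite("pics/w3r.png",im)
R=Ro.from_euler('xyz',s['tcp_rot'],degrees=True).as_matrix();T=p['tool_from_camera']
K=np.array([[p['fx'],0,p['cx']],[0,p['fy'],p['cy']],[0,0,1]])
def pj(X):
    q=T[:3,:3].T@(R.T@(np.array(X)-s['tool_pos'])-T[:3,3]);return cv2.projectPoints(q[None],np.zeros(3),np.zeros(3),K,p['D'])[0].ravel()
im=cv2.resize(im,None,fx=1.4,fy=1.4,interpolation=cv2.INTER_CUBIC)
# predicted lug top outline & plate holes for table angle = 0.70
for a,c in((0.64,(255,0,0)),(0.70,(0,0,255))):
    th=np.radians(175.96)-a
    er=np.array([np.cos(th),np.sin(th)]);et=np.array([np.sin(th),-np.cos(th)])
    q=[1.4*pj([*(np.array([560.2,183.3])+er*(130+u)+et*v),87.]) for u,v in((-14,25),(14,25),(14,33),(-14,33))]
    cv2.polylines(im,[np.int32(q)],True,c,1)
cv2.imwrite("pics/w3.png",im)
E
```

```text
5.35 [465.98576647 266.5703234   66.81599798] [179.33464476  -0.56087296  51.24705807] [-0.57813303 -0.46333683  5.45218633] r 125.73889040339547 turned 0.6533036348002734
```

View pics/w3.png

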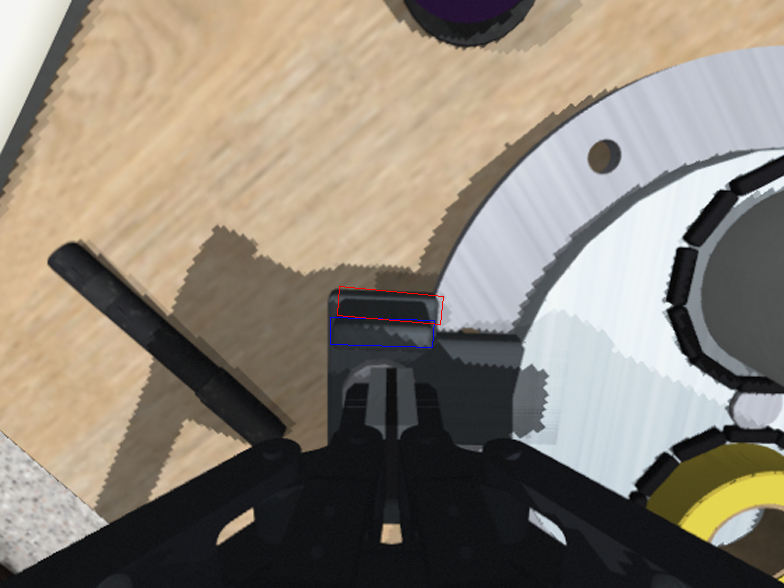

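The lug outline fits 0.64 rad, and the TCP angle less its 0.014 lead gives the same. About 0.145 rad (18 mm) remain.

Call:
servo_tool --pt "0 0 -1 2 0 0 0" --pt "0 5 0 1 0 0 0.04" --pt "0 5 0 1 0 0 0.04" --pt "0 4 0 0.8 0 0 0.03" --pt "0 0 0 0.5 0 0 0"

```text
time: 5.9
tool_pos: [480.7, 280.6, 66.7]
tcp_rot: [179.1, -1.3, 44.5]
ft_force: [-1.6, 1.5, 6.4]
finger_gap: 0.0
```

```bash
python3 st.py
```

```text
5.9 [480.65111467 280.6177225   66.65081499] [179.11354244  -1.283815    44.51204347] [-1.56439574  1.53761223  6.44270236] r 125.69313533128705 turned 0.8150155162174042
```

Call:
servo_tool --pt "0 -1.5 0 0.7 0 0 0" --pt "0 -0.3 0 0.5 0 0 0"

```text
time: 6.1
tool_pos: [481.1, 281.0, 67.3]
tcp_rot: [179.1, -1.6, 44.5]
ft_force: [-1.8, 1.1, 5.0]
finger_gap: 0.1
```

```bash
python3 st.py
python3 - <<'E'
from h import *
from scipy.spatial.transform import Rotation as Ro
s=sense();im=snapshot("wrist");p=camera_params("wrist");cv2.imwrite("pics/w4r.png",im)
R=Ro.from_euler('xyz',s['tcp_rot'],degrees=True).as_matrix();T=p['tool_from_camera']
K=np.array([[p['fx'],0,p['cx']],[0,p['fy'],p['cy']],[0,0,1]])
def pj(X):
    q=T[:3,:3].T@(R.T@(np.array(X)-s['tool_pos'])-T[:3,3]);return cv2.projectPoints(q[None],np.zeros(3),np.zeros(3),K,p['D'])[0].ravel()
im=cv2.resize(im[150:300,180:400],None,fx=3.6,fy=3.6,interpolation=cv2.INTER_CUBIC)
th=np.radians(175.96)-.785
er=np.array([np.cos(th),np.sin(th)]);et=np.array([np.sin(th),-np.cos(th)])
q=[3.6*(pj([*(np.array([560.2,183.3])+er*(130+u)+et*v),87.])-[180,150]) for u,v in((-14,25),(14,25),(14,33),(-14,33))]
cv2.polylines(im,[np.int32(q)],True,(0,0,255),1)
cv2.imwrite("pics/w4.png",im)
E
```

```text
6.1 [481.09908704 281.00420862  67.25798082] [179.09120136  -1.55059705  44.51066263] [-1.76054143  1.12032698  5.01673788] r 125.710249441285 turned 0.8197203363505139
```

View pics/w4.png

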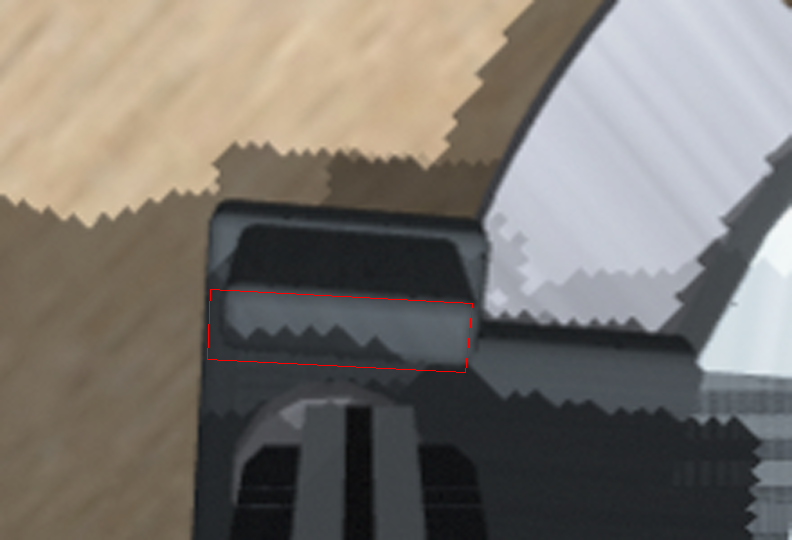

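The lug's top edge matches the 0.785 outline to within about 0.4 mm, so the table is at the hole. I lift straight up.

Call:
servo_tool --pt "0 0 0 -5 0 0 0" --pt "0 0 0 -8 0 0 0" --pt "0 0 0 -15 0 0 0" --pt "0 0 0 -25 0 0 0" --pt "0 0 0 -30 0 0 0" --pt "0 0 0 -30 0 0 0" --pt "0 0 0 -30 0 0 0"

```text
time: 6.85
tool_pos: [473.8, 278.3, 214.0]
tcp_rot: [179.2, -1.1, 44.5]
ft_force: [0.4, 0.6, -0.0]
finger_gap: 0.0
```

Call:
servo_tool --pt "0 30 -30 -10 0 0 0" --pt "0 30 -30 0 0 0 0" --pt "0 30 -30 0 0 0 0" --pt "0 30 -30 0 0 0 0" --pt "0 0 0 0 0 0 0"

```text
time: 7.35
tool_pos: [478.9, 454.0, 239.8]
tcp_rot: [179.0, -2.0, 44.2]
ft_force: [-0.7, -0.3, -0.6]
finger_gap: -0.6
```

```bash
python3 st.py
python3 - <<'E'
from h import *
t=cv2.resize(snapshot("top")[135:255,220:335],None,fx=3.4,fy=3.4,interpolation=cv2.INTER_CUBIC)
im=cv2.resize(snapshot("scene")[160:245,230:340],None,fx=3.5,fy=3.5,interpolation=cv2.INTER_CUBIC)
th=np.radians(175.96)-.785
c=np.array([560.2,183.3])+130*np.array([np.cos(th),np.sin(th)])
for z,col in((78,(0,0,255)),(69,(255,0,0))):
    u=(proj("top",[*c,z])-[220,135])*3.4;v=(proj("scene",[*c,z])-[230,160])*3.5
    print(z,u,v);cv2.circle(t,tuple(int(x) for x in u),1,col,-1);cv2.circle(im,tuple(int(x) for x in v),1,col,-1)
h=max(t.shape[0],im.shape[0])
pad=lambda a:cv2.copyMakeBorder(a,0,h-a.shape[0],0,0,cv2.BORDER_CONSTANT)
cv2.imwrite("pics/f.png",np.hstack([pad(t),pad(im)]))
E
```

```text
7.35 [478.91712645 454.02852681 239.82140367] [178.98587405  -2.04771455  44.22014286] [-0.65157168 -0.26746896 -0.56576584] r 282.6673676931601 turned 1.2086102956364526
78 [ 57.41883196 295.0523857 ] [62.68548766 97.3124882 ]
69 [ 58.63851123 296.03153576] [ 63.18508223 105.94586134]
```

View pics/f.png

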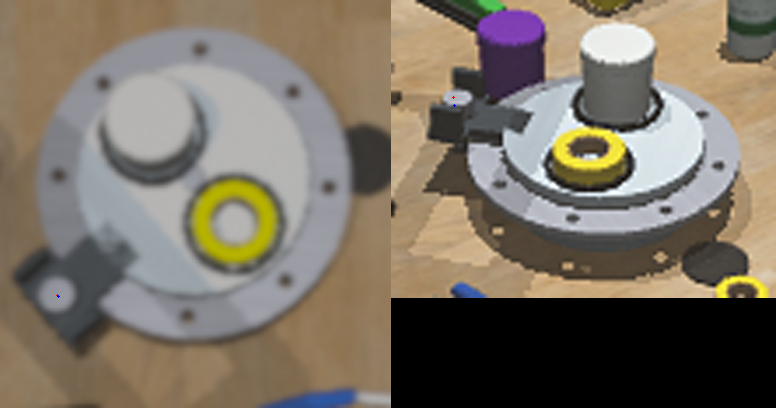

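The final view shows the cap centred on its predicted position at 0.785 rad and z = 78 (out), with the jar and tape in their nests. I'll make one numeric check of the cap before handing in.

Run:
```python
from h import *
th=np.radians(175.96)-.785
c=np.array([560.2,183.3])+130*np.array([np.cos(th),np.sin(th)])
for n in("scene","top"):
    im=snapshot(n);u=proj(n,[*c,78]);x,y=np.int32(u.round())
    g=cv2.cvtColor(im,cv2.COLOR_BGR2GRAY)
    m=np.zeros_like(g);m[y-9:y+10,x-9:x+10]=(g>110)[y-9:y+10,x-9:x+10]&((im.max(2).astype(int)-im.min(2))<30)[y-9:y+10,x-9:x+10]
    k,l,s,ce=cv2.connectedComponentsWithStats(m)
    for i in range(1,k):
        if s[i,4]>20: print(n,"pred78",u,"69:",proj(n,[*c,69]),"found",ce[i],s[i])
```

```text
scene pred78 [247.91013933 187.80356806] 69: [248.05288064 190.2702461 ] found [248.62068966 187.44827586] [245 186   8   4  29]
top pred78 [236.88789175 221.78011344] 69: [237.24662095 222.06809875] found [236.27848101 221.15189873] [232 217  10  10  79]
```

```bash
python3 -c "
from bench import *
print(hand_in())"
```

```text
the job is handed in; nothing more can be done
None
```

The table is turned one hole clockwise and locked, and the job was handed in at about 7.5 s. I pressed the plunger in with the shut fingertips, carried the arm round by friction on the cap, then lifted straight up and moved clear.

**Last checks:**
- **Plunger:** in the scene view the cap sits within 1 px of its predicted place at 0.785 rad and 78 mm high. A plunger still held in at about 9 mm would show 2.5 px lower, so it has sprung out.
- **Angle:** in the top view the cap is within 1 px (about 2 mm) of the same place.
- **Jar and tape roll:** both stand in their nests, by eye only. I did not measure their offset or tilt.
- **Robot:** it was clear of everything, with about 0 N at the wrist. I did not measure the other things on the desk against their starting places.

**One disagreement:** just before release the fingertip angle read 0.82 rad. The lug's image put the table at about 0.79 rad, so the tip had slipped slightly on the cap. I went by the image, and the final pictures agree with it.

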